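# Put incoming sample bottles into the carriers of their cap colour

## Task

Four sample bottles have come in, and the colour of each cap tells which analysis it is for. Stand each bottle in the empty place of the carrier of the same colour as its cap, beside the bottle already there: upright, all the way down and let go. Do not tip any bottle over, and leave the beaker and the pipette-tip box where they are.

Things in the scene. Friction and masses are not known exactly. Their poses are not given: they have to be found in the camera images.
- red_mid (a point): Loose upright sample bottle with red screw cap: round, white plastic, blank white label, 40 mm across, 88 mm tall, about 85 g; straight-sided up to 54 mm, then a sloped shoulder; the cap is 30 mm across, the top 18 mm. This point is its centre, on its axis, 44 mm above its underside; z points up its axis, yaw is of no account.
- yellow_mid (a point): Loose upright sample bottle with yellow screw cap: round, amber glass, blank white label, 40 mm across, 88 mm tall, about 85 g; straight-sided up to 54 mm, then a sloped shoulder; the cap is 30 mm across, the top 18 mm. This point is its centre, on its axis, 44 mm above its underside; z points up its axis, yaw is of no account.
- green_mid (a point): Loose upright sample bottle with green screw cap: round, white plastic, blank white label, 40 mm across, 88 mm tall, about 85 g; straight-sided up to 54 mm, then a sloped shoulder; the cap is 30 mm across, the top 18 mm. This point is its centre, on its axis, 44 mm above its underside; z points up its axis, yaw is of no account.
- blue_mid (a point): Loose upright sample bottle with blue screw cap: round, amber glass, blank white label, 40 mm across, 88 mm tall, about 85 g; straight-sided up to 54 mm, then a sloped shoulder; the cap is 30 mm across, the top 18 mm. This point is its centre, on its axis, 44 mm above its underside; z points up its axis, yaw is of no account.
- red_place (a point): Middle of the floor, 4 mm above the bench, of the empty well of the red carrier: a low red tray fixed to the bench, 62 (x) by 121 (y) by 24 mm high, two wells side by side along y, each 56 by 56 mm inside, walls 3 mm. The other well, 59 mm away towards -y, holds a fixed bottle with red cap, top 92 mm above the bench. Axes are the carrier's, z up; room for fingers is along x.
- yellow_place (a point): Middle of the floor, 4 mm above the bench, of the empty well of the yellow carrier: a low yellow tray fixed to the bench, 62 (x) by 121 (y) by 24 mm high, two wells side by side along y, each 56 by 56 mm inside, walls 3 mm. The other well, 59 mm away towards +y, holds a fixed bottle with yellow cap, top 92 mm above the bench. Axes are the carrier's, z up; room for fingers is along x.
- green_place (a point): Middle of the floor, 4 mm above the bench, of the empty well of the green carrier: a low green tray fixed to the bench, 62 (x) by 121 (y) by 24 mm high, two wells side by side along y, each 56 by 56 mm inside, walls 3 mm. The other well, 59 mm away towards +y, holds a fixed bottle with green cap, top 92 mm above the bench. Axes are the carrier's, z up; room for fingers is along x.
- blue_place (a point): Middle of the floor, 4 mm above the bench, of the empty well of the blue carrier: a low blue tray fixed to the bench, 62 (x) by 121 (y) by 24 mm high, two wells side by side along y, each 56 by 56 mm inside, walls 3 mm. The other well, 59 mm away towards -y, holds a fixed bottle with blue cap, top 92 mm above the bench. Axes are the carrier's, z up; room for fingers is along x.
- beaker: Bystander, not to be handled: clear glass beaker, 74 mm across the rim, 92 mm tall; origin at the centre of its underside.
- tip_box: Bystander, not to be handled: closed pipette-tip box, grey with white lid, 74 (x) by 109 (y) by 57 mm high; origin at the centre of its underside.
There are look-alikes about, which are no part of the job. What is shaped like the part that bears green_mid but purple is not meant.

How it is judged:
By the outcome, as a careful person would: the job done as asked, in the order asked, and still so for the second after the job is handed in, with the robot touching nothing.
It also fails if it takes over 96 s, if anything falls off the work surface, if the arm or the gripper's body presses on something with over 40 N, if the wrist force passes 120 N, or if a joint passes its speed limit or range.

## Robot

A 6-joint arm with a two-finger parallel gripper is mounted at the origin on the work surface. World frame = base frame: x ahead of the robot, y to its left, z up, the work surface at z = 0. Lengths are in m, angles in rad, forces in N, time in s.
With the tool pointing down it reaches from about 0.225 to 0.725 m from the base axis. Payload 3.1 kg.
Tool frame: the origin (TCP) lies midway between the tips of the shut fingers; the grasp point (between the pads) lies 19 mm behind it (ctrl.grip_point_offset is the distance from the TCP to the grasp point, in m); z points along the fingers, y is the direction in which the jaws open and shut (so a half turn about z gives the same grasp; the last joint's range is limited). The gripper opens to 85 mm and grips with 20 to 120 N. Pads are 22 mm wide; open, the fingers measure 114 mm over their backs; the gripper's body (76 mm by 85 mm) begins 54 mm behind the grasp point. The pads swing forward as they close: fully open they stand 13 mm farther back than shut.
Start: joints at [1.152, 0.048, 0.099, 1.622, 0, 1.443], TCP at [0.151, 0.503, 0.231] pointing down, gripper open.
Joint ranges: [-2.91, 2.91], [-0.99, 1.94], [-1.21, 1.42], [-2.12, 2.29], [-1.49, 1.47], [-3.14, 3.14]. Speed limits (rad/s): [2.79, 2.79, 3.14, 3.14, 3.14, 3.14].

## Interface

Orientations are given as a unit quaternion [x, y, z, w].
In Python, from plant import status, optics, ctrl, nets gives the robot as it stands.
- The arm moves only by the shell command python3 -m handwheel 'ROWS' [FORCE]. ROWS is text: rows parted by semicolons, each of 5 numbers parted by spaces: the shift along the tool's x, y, z in m, then the turn about the tool's z in rad, then the finger opening in m, from 0 to 0.0854. In form: dx dy dz twist claw; .... A call has exactly 8 rows; each row is the pose to reach, as a shift and turn from the pose measured when the call began, along the tool's axes at that moment; what a row does not reach only later rows make up. A row lasts 1/10 s, in which the tool goes at most 50 mm and 8.59 degrees, less where a joint would pass 70% of its speed; a pose out of reach is approached as far as the arm can. A call with a gripper value outside its range is refused whole. The fingers move at their own pace and stop on an object; FORCE is the grip in N (left out, the last holds). Time passes only in rows, so rows that repeat a pose let the fingers close, or fill a call up. It gives the time, the measured TCP pose, the force and the opening at its end, in the units of the state.
- status.observe(): the state, without advancing time (a new reading comes with each control period).
- optics.get_image(name): name is "scene" or "top" or "wrist"; returns a dict with "img" (384x512x3 uint8, red, green, blue), "fx", "fy", "cx", "cy" (pixels), "dist" ([k1, k2, p1, p2, k3] as OpenCV has them; the pictures are not rectified), "R" (3x3) and "t" (3): a world point X has camera coordinates R X + t. Camera axes: x right, y down, z forward; pixel columns grow to the right and rows downward; lengths in m; the calibration is good to about 2 mm. A picture is of the moment at which its call begins. There is no depth.
- ctrl.close_job(): hands the job in, once; it reports no verdict.
Trained networks look in a picture, given as the dict that the camera call returned (one of the last four; its "shot" number tells which), for a name from the list of things; names that differ only in an ending like _2 or _b are one class to them, and where a whole thing is asked for, a point or a joint stands for the part that bears it (a point fixed in the world has none). Each returns a list of dicts, best first, with "confidence" (0 to 1); they miss things now and then, are a little off and sometimes report something else, mostly with a low value. They report only what shows in the picture. A call takes as long as a camera call. They do not tell look-alikes from the thing itself.
- nets.silhouettes(picture, target): "region" (384x512 bool, what is visible of it) and "rect" ([centre column, centre row, width, height] in pixels, round what is visible of it).
The state is a dict: "clock": time; "qpos": joint angles; "qvel": joint speeds; "effort": joint torques, N m; "ee_pos": TCP position; "tcp_rot": TCP orientation; "force": force on the tool from outside, world axes, zero at the start; "moment": the same for the moment, N m; "opening": opening from 0.0 (shut) to 1.0 (fully open).
Only numpy, scipy, OpenCV 4.12 (cv2) and the standard library are available. Lean on these libraries where they do the work, as an engineer would, in place of code of your own. Each camera call takes 0.05 s, during which the arm holds its last target.

## Working session

There is one attempt and no reset: what is moved stays moved. The work goes in short steps, Python scripts to look and compute and a shell command to move; the robot and the scene stay as the last step left them, time stands still between calls to the robot, and variables do not carry over. Pictures are saved under pics/ and viewed, and the job is handed in when it is done.

```bash
mkdir -p pics; ls; python3 - <<'E'
from plant import status, optics, ctrl, nets
import cv2
s=status.observe();print({k:s[k] for k in s if k in('clock','ee_pos','tcp_rot','opening','force')})
for n in('scene','top'):
    p=optics.get_image(n);cv2.imwrite(f'pics/{n}0.png',p['img'][:,:,::-1]);print(n,p['fx'],p['dist'],p['t'],p['R'])
E
```

```text
pics
{'clock': 0.0, 'ee_pos': array([0.1502997 , 0.50239332, 0.23012608]), 'tcp_rot': array([ 1.44910243e-01,  9.89444126e-01, -1.11725088e-03, -3.08531247e-04]), 'force': array([ 0.79160806, -0.57817536, -0.22425413]), 'opening': 1.0014699223645902}
scene 371.5140788270965 [-0.1112493  0.         0.         0.         0.       ] [ 0.34570551 -0.20245693  1.34701448] [[-0.70860986  0.70539308  0.01710761]
 [ 0.43479675  0.4556181  -0.77676504]
 [-0.55571922 -0.54298503 -0.6295581 ]]
top 446.56517009093284 [-0.0263894  0.         0.         0.         0.       ] [0.0021395  0.52292411 1.22566438] [[ 0.07113927 -0.99745222 -0.00531818]
 [-0.97490339 -0.06840147 -0.2118599 ]
 [ 0.21095635  0.02025627 -0.97728558]]
```

View pics/scene0.png

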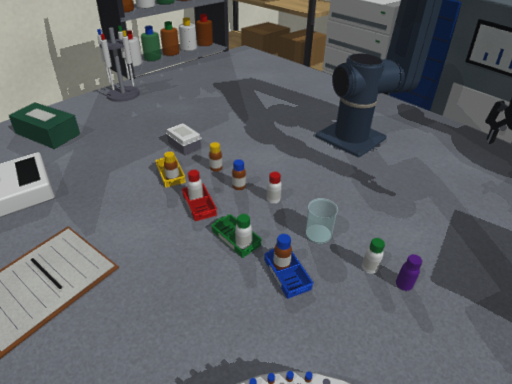

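View pics/top0.png

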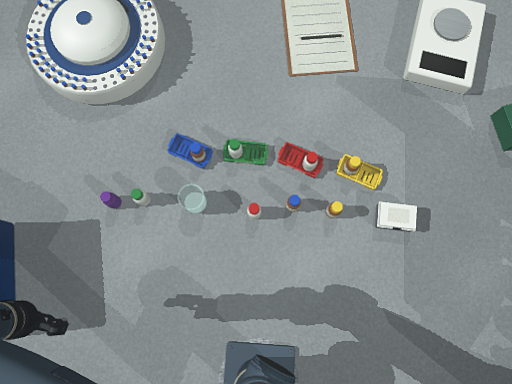

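```bash
cat > h.py <<'E'
import numpy as np, cv2
from scipy.optimize import minimize
from plant import status, optics, ctrl, nets
def proj(p,X):
    K=np.array([[p['fx'],0,p['cx']],[0,p['fy'],p['cy']],[0,0,1.]])
    return cv2.projectPoints(np.asarray(X,float).reshape(-1,1,3),cv2.Rodrigues(np.asarray(p['R']))[0],np.asarray(p['t'],float),K,np.array(p['dist'],float))[0][:,0]
def ray(p,uv,z):
    K=np.array([[p['fx'],0,p['cx']],[0,p['fy'],p['cy']],[0,0,1.]])
    n=cv2.undistortPoints(np.array([[uv]],float),K,np.array(p['dist'],float))[0,0]
    R=np.asarray(p['R']);d=R.T@[n[0],n[1],1];c=-R.T@np.asarray(p['t'])
    return c+d*(z-c[2])/d[2]
def yawof(s):
    from scipy.spatial.transform import Rotation as Ro
    return Ro.from_quat(s['tcp_rot']).as_matrix()
E
python3 - <<'E'
from h import *
P={n:optics.get_image(n) for n in('scene','top')}
for t in ['red_mid','yellow_mid','green_mid','blue_mid','red_place','blue_place','beaker','tip_box']:
    for n,p in P.items():
        for r in nets.silhouettes(p,t)[:3]:
            uv=r['rect'][:2]; print(t,n,round(r['confidence'],2),np.round(r['rect']),r['region'].sum(),np.round(ray(p,uv,.044)[:2],3))
# colours
hsvr={'red':[(0,8),(172,180)],'yellow':[(22,32)],'green':[(55,80)],'blue':[(108,125)]}
for n,p in P.items():
    h=cv2.cvtColor(p['img'],cv2.COLOR_RGB2HSV)
    for c,rs in hsvr.items():
        m=np.zeros(h.shape[:2],np.uint8)
        for a,b in rs: m|=cv2.inRange(h,(a,140,60),(b,255,255))
        k,l,st,ce=cv2.connectedComponentsWithStats(m)
        print(n,c,[(st[i].tolist(),np.round(ce[i],1).tolist(),np.round(ray(p,ce[i],.079)[:2],3).tolist()) for i in range(1,k) if st[i][4]>50 and ce[i][1]>110])
E
```

```text
red_mid scene 0.96 [271. 186.  16.  34.] 380 [0.468 0.036]
red_mid scene 0.49 [184. 140.  32.  30.] 778 [ 0.496 -0.333]
red_mid top 0.61 [190. 152.  44.  38.] 869 [0.624 0.246]
red_mid top 0.49 [253. 212.  12.  17.] 198 [0.459 0.046]
yellow_mid scene 0.85 [214. 156.  13.  31.] 311 [ 0.488 -0.189]
yellow_mid top 0.59 [187. 151.  46.  37.] 886 [0.629 0.255]
yellow_mid top 0.58 [335. 210.  18.  14.] 209 [ 0.481 -0.189]
green_mid scene 0.88 [372. 255.  22.  38.] 543 [0.486 0.375]
green_mid scene 0.63 [410. 273.  30.  33.] 590 [0.473 0.465]
green_mid top 0.8 [110. 200.  24.  11.] 207 [0.466 0.462]
green_mid top 0.71 [142. 198.  24.  14.] 216 [0.477 0.37 ]
blue_mid scene 0.69 [241. 173.  15.  31.] 380 [ 0.489 -0.066]
blue_mid top 0.65 [293. 204.  17.  18.] 230 [ 0.489 -0.067]
red_place scene 0.89 [197. 194.  36.  51.] 971 [ 0.639 -0.078]
red_place top 0.9 [298. 163.  46.  34.] 1025 [ 0.614 -0.076]
red_place top 0.71 [294. 202.  15.  17.] 198 [ 0.496 -0.07 ]
red_place top 0.29 [144. 198.  25.  13.] 222 [0.477 0.365]
blue_place scene 0.86 [287. 266.  49.  64.] 1729 [0.65  0.257]
blue_place t
[... 677 characters left out ...]
[372, 238, 12, 15, 130], [377.7, 244.5], [0.483, 0.379])]
scene blue [([234, 159, 10, 12, 99], [238.4, 164.7], [0.498, -0.065]), ([277, 234, 14, 16, 185], [283.4, 241.1], [0.627, 0.222]), ([264, 249, 49, 50, 1047], [290.8, 276.0], [0.689, 0.298])]
top red [([278, 143, 45, 34, 674], [299.3, 158.7], [0.616, -0.076]), ([249, 203, 10, 11, 86], [253.5, 208.2], [0.464, 0.044])]
top yellow [([337, 155, 46, 35, 756], [360.9, 171.7], [0.59, -0.253]), ([331, 202, 11, 11, 101], [336.2, 206.9], [0.484, -0.186])]
top green []
top blue [([168, 134, 44, 35, 678], [188.1, 149.5], [0.622, 0.245]), ([289, 195, 11, 11, 89], [294.2, 200.0], [0.495, -0.068]), ([0, 239, 15, 61, 728], [6.5, 271.8], [0.24, 0.707])]
```

```bash
cat >> h.py <<'E'
S=8
hsvr={'red':[(0,8),(172,180)],'yellow':[(20,34)],'green':[(50,85)],'blue':[(106,126)]}
def cmask(p,c):
    h=cv2.cvtColor(p['img'],cv2.COLOR_RGB2HSV);m=np.zeros(h.shape[:2],np.uint8)
    for a,b in hsvr[c]: m|=cv2.inRange(h,(a,120,35),(b,255,255))
    return m
def circ(x,y,z,r):
    a=np.linspace(0,2*np.pi,32,endpoint=False);return np.c_[x+r*np.cos(a),y+r*np.sin(a),0*a+z]
def fillhull(im,p,X,o,v):
    u=(proj(p,X)-o+.5)*S
    cv2.fillConvexPoly(im,cv2.convexHull(u.astype(np.float32)).round().astype(np.int32),v)
def boxpts(x,y,yaw,lx,ly,z0,z1):
    c,s=np.cos(yaw),np.sin(yaw)
    return [[x+c*a-s*b,y+s*a+c*b,z] for a in(-lx,lx) for b in(-ly,ly) for z in(z0,z1)]
def render_carrier(p,q,sg,o,wh):
    x,y,yaw=q; im=np.zeros((wh[1]*S,wh[0]*S),np.uint8)
    fillhull(im,p,boxpts(x,y,yaw,.031,.0605,0,.024),o,255)
    b=sg*.0295; bx,by=x-np.sin(yaw)*b,y+np.cos(yaw)*b
    # white bottle body hides
    tmp=np.zeros_like(im); fillhull(tmp,p,np.r_[circ(bx,by,.004,.02),circ(bx,by,.058,.02),circ(bx,by,.074,.015)],o,255)
    front=np.zeros_like(im); # lower body hidden behind near wall: ignore
    im[tmp>0]=0
    fillhull(im,p,np.r_[circ(bx,by,.074,.015),circ(bx,by,.092,.015)],o,255)
    return cv2.resize(im,wh,interpolation=cv2.INTER_AREA)/255.
def fitc(Ps,c,q0,sg):
    data=[]
    for p in Ps:
        u=proj(p,[[q0[0],q0[1],.03]])[0].astype(int);o=u-45;wh=(90,90)
        m=cmask(p,c)[o[1]:o[1]+90,o[0]:o[0]+90]
        # keep components touching the model
        r=render_carrier(p,q0,sg,o,wh);k,l=cv2.connectedComponents(m)
        keep=np.zeros(m.shape)
        for i in range(1,k):
            if (r[l==i]>0).mean()>.5: keep[l==i]=1
        data.append((p,o,wh,keep))
    f=lambda q:sum(np.abs(render_carrier(p,q,sg,o,wh)-k).sum() for p,o,wh,k in data)
    best=None
    for y0 in(-.3,-.15,0,.15,.3):
        q=np.array([q0[0],q0[1],y0])
        r=minimize(f,q,method='Nelder-Mead',options=dict(initial_simplex=[q,q+[.012,0,0],q+[0,.012,0],q+[0,0,.15]],xatol=1e-4,fatol=.3))
        if best is None or r.fun<best.fun: best=r
    return best.x,best.fun,[d[3].sum() for d in data]
E
python3 - <<'E'
from h import *
P=[optics.get_image(n) for n in('scene','top')]
I=[p['img'].copy() for p in P]
init={'red':(.62,-.078,-1),'yellow':(.59,-.245,1),'green':(.63,.112,1),'blue':(.63,.25,-1)}
for c,(x,y,sg) in init.items():
  for sel in ([0,1],[0],[1]):
    q,fv,n=fitc([P[i] for i in sel],c,(x,y,0),sg)
    b=-sg*.0295;px,py=q[0]-np.sin(q[2])*b,q[1]+np.cos(q[2])*b
    print(c,sel,q.round(4),round(fv),n,'place',round(px,4),round(py,4))
    if len(sel)==2:
      for k in(0,1):
        for X in (proj(P[k],boxpts(*q,.031,.0605,.024,.024))[[0,2,6,4]],proj(P[k],circ(px,py,.004,.02)),proj(P[k],circ(px-2*(px-q[0]),py-2*(py-q[1]),.092,.015))):
            cv2.polylines(I[k],[(X*16).round().astype(int).astype(np.int32)],True,(255,0,255),1,cv2.LINE_AA,4)
cv2.imwrite('pics/fit0.png',cv2.resize(I[0][120:310,130:330],None,fx=3,fy=3)[:,:,::-1])
cv2.imwrite('pics/fit1.png',cv2.resize(I[1][110:230,90:400],None,fx=2.5,fy=2.5)[:,:,::-1])
E
```

```text
red [0, 1] [ 0.6337 -0.083  -0.364 ] 239 [np.float64(752.0), np.float64(752.0)] place 0.6442 -0.0554
red [0] [ 0.6331 -0.0835 -0.3543] 95 [np.float64(752.0)] place 0.6433 -0.0559
red [1] [ 0.6341 -0.0831 -0.3742] 136 [np.float64(752.0)] place 0.6449 -0.0556
yellow [0, 1] [ 0.6088 -0.2608 -0.3589] 537 [np.float64(0.0), np.float64(822.0)] place 0.5985 -0.2885
yellow [0] [ 0.5617 -0.7743  0.0997] 0 [np.float64(0.0)] place 0.5647 -0.8037
yellow [1] [ 0.6091 -0.2606 -0.3477] 132 [np.float64(822.0)] place 0.599 -0.2883
green [0, 1] [ 0.6604 -0.1292 -0.188 ] 22 [np.float64(0.0), np.float64(22.0)] place 0.6548 -0.1582
green [0] [ 0.4272 -0.1575 -0.5626] 0 [np.float64(0.0)] place 0.4115 -0.1825
green [1] [ 0.8506  0.0778 -2.7926] 22 [np.float64(22.0)] place 0.8405 0.1055
blue [0, 1] [ 0.6388  0.2512 -0.3698] 234 [np.float64(1269.0), np.float64(746.0)] place 0.6494 0.2787
blue [0] [ 0.6384  0.2509 -0.3642] 144 [np.float64(1269.0)] place 0.6489 0.2785
blue [1] [ 0.6391  0.2517 -0.3814] 84 [np.float64(746.0)] place 0.6501 0.279
```

View pics/fit0.png

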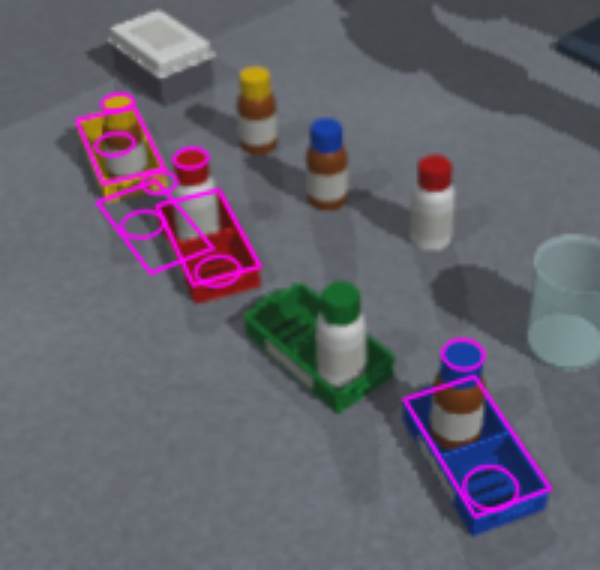

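View pics/fit1.png

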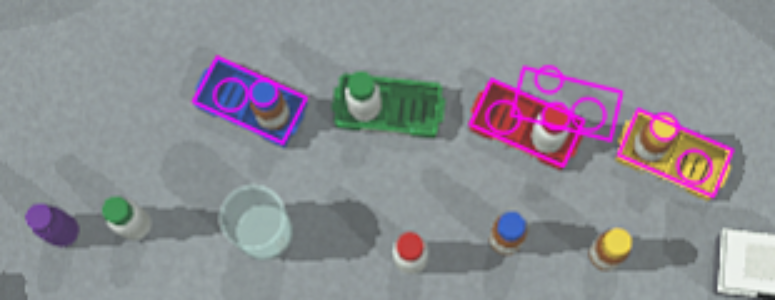

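```bash
sed -i 's/mean()>.5/mean()>.3/; s/(50,85)/(50,95)/' h.py
python3 - <<'E'
from h import *
P=[optics.get_image(n) for n in('scene','top')]
I=[p['img'].copy() for p in P]
h=cv2.cvtColor(P[1]['img'],cv2.COLOR_RGB2HSV);print(h[150:156,255:260].reshape(-1,3)[::4],h[145,235])
h=cv2.cvtColor(P[0]['img'],cv2.COLOR_RGB2HSV);print(h[228,222:228])
init={'yellow':(.609,-.26,1),'green':(.64,.105,1)}
for c,(x,y,sg) in init.items():
  for sel in ([0,1],[0],[1]):
    q,fv,n=fitc([P[i] for i in sel],c,(x,y,-.35 if c=='yellow' else 0.),sg)
    b=-sg*.0295;px,py=q[0]-np.sin(q[2])*b,q[1]+np.cos(q[2])*b
    print(c,sel,q.round(4),round(fv),n,'place',round(px,4),round(py,4))
    if len(sel)==2:
      for k in(0,1):
        for X in (proj(P[k],boxpts(*q,.031,.0605,.024,.024))[[0,2,6,4]],proj(P[k],circ(px,py,.004,.02)),proj(P[k],circ(px-2*(px-q[0]),py-2*(py-q[1]),.092,.015))):
            cv2.polylines(I[k],[(X*16).round().astype(int).astype(np.int32)],True,(255,0,255),1,cv2.LINE_AA,4)
cv2.imwrite('pics/fit2.png',cv2.resize(I[0][120:310,130:330],None,fx=3,fy=3)[:,:,::-1])
# bottles: fit cap in both views
for c,(x,y) in {'red':(.465,.045),'yellow':(.486,-.185),'green':(.48,.375),'blue':(.496,-.066)}.items():
    for sel in ([0,1],[0],[1]):
        D=[]
        for i in sel:
            p=P[i];u=proj(p,[[x,y,.079]])[0].astype(int);o=u-20;wh=(40,40);m=cmask(p,c)[o[1]:o[1]+40,o[0]:o[0]+40]
            k,l=cv2.connectedComponents(m);kk=np.zeros(m.shape)
            for j in range(1,k):
                if (l[14:27,14:27]==j).sum()>15: kk[l==j]=1
            D.append((p,o,wh,kk))
        def f(q):
            t=0
            for p,o,wh,kk in D:
                im=np.zeros((wh[1]*S,wh[0]*S),np.uint8);fillhull(im,p,np.r_[circ(q[0],q[1],.07,.015),circ(q[0],q[1],.088,.015)],o,255)
                t+=np.abs(cv2.resize(im,wh,interpolation=cv2.INTER_AREA)/255.-kk).sum()
            return t
        q=np.array([x,y]);r=minimize(f,q,method='Nelder-Mead',options=dict(initial_simplex=[q,q+[.01,0],q+[0,.01]],xatol=1e-4,fatol=.2))
        print(c,sel,r.x.round(4),round(r.fun,1),[d[3].sum() for d in D])
E
```

```text
[[ 69  72  74]
 [ 68  85  78]
 [ 66 120 108]
 [ 67 122 115]
 [ 67 113 102]
 [ 70  79  77]
 [ 69  60  68]
 [ 67 103  92]] [ 67 137 145]
[[ 67 161  57]
 [ 68 143  48]
 [ 69 113  36]
 [ 68  93  33]
 [ 67 136  47]
 [ 67 159  56]]
yellow [0, 1] [ 0.6088 -0.2607 -0.357 ] 239 [np.float64(472.0), np.float64(822.0)] place 0.5985 -0.2884
yellow [0] [ 0.6081 -0.2617 -0.3656] 100 [np.float64(472.0)] place 0.5976 -0.2892
yellow [1] [ 0.6091 -0.2604 -0.3486] 133 [np.float64(822.0)] place 0.599 -0.2882
green [0, 1] [ 0.6464  0.0834 -0.0569] 600 [np.float64(847.0), np.float64(430.0)] place 0.6448 0.054
green [0] [ 0.6453  0.0828 -0.0629] 178 [np.float64(847.0)] place 0.6434 0.0534
green [1] [ 0.6468  0.0847 -0.025 ] 410 [np.float64(430.0)] place 0.6461 0.0552
red [0, 1] [0.465 0.045] 29.0 [np.float64(111.0), np.float64(91.0)]
red [0] [0.4663 0.0463] 11.8 [np.float64(111.0)]
red [1] [0.4641 0.0449] 12.6 [np.float64(91.0)]
yellow [0, 1] [ 0.4849 -0.1864] 28.7 [np.float64(97.0), np.float64(110.0)]
yellow [0] [ 0.4878 -0.1843] 8.7 [np.float64(97.0)]
yellow [1] [ 0.4836 -0.1856] 10.2 [np.float64(110.0)]
green [0, 1] [0.4841 0.3774] 50.9 [np.float64(167.0), np.float64(86.0)]
green [0] [0.4853 0.3776] 15.6 [np.float64(167.0)]
green [1] [0.4817 0.3779] 25.1 [np.float64(86.0)]
blue [0, 1] [ 0.4957 -0.0673] 24.1 [np.float64(106.0), np.float64(95.0)]
blue [0] [ 0.4981 -0.0662] 10.8 [np.float64(106.0)]
blue [1] [ 0.4953 -0.0672] 10.5 [np.float64(95.0)]
```

View pics/fit2.png

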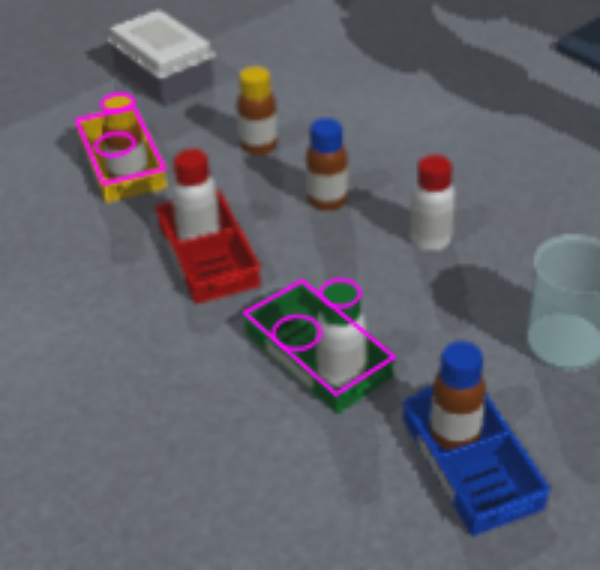

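```bash
cat > g.py <<'E'
import sys; from h import *
# targets: x y z psi(deg of tool y axis)
B={'red':(.465,.045),'yellow':(.485,-.186),'green':(.484,.3775),'blue':(.4957,-.0673)}
W={'red':(.6442,-.0554,-20.9),'yellow':(.5985,-.2884,-20.5),'green':(.6448,.054,-3.3),'blue':(.6494,.2787,-21.2)}
def go(x,y,z,psi):
    s=status.observe();R=yawof(s);e=np.array(s['ee_pos']);d=R.T@(np.array([x,y,z])-e)
    y0=np.degrees(np.arctan2(R[1,1],R[0,1]));dt=-np.radians((psi-y0+90)%180-90 if abs(psi-y0)<90 else psi-y0)
    print('t',round(s['clock'],2),'at',e.round(4),'yaw',round(y0,2),'tilt',R[:2,2].round(4),'q',np.round(s['qpos'],2),'F',np.round(s['force'],1),'open',round(s['opening'],3))
    print('  delta tool xyz',d.round(4),'twist',round(dt,4))
kind,c,z=sys.argv[1],sys.argv[2],float(sys.argv[3])
x,y=(B if kind=='B' else W)[c][:2]
go(x,y,z,W[c][2])
E
python3 g.py B red .15
```

```text
t 1.2 at [0.1505 0.503  0.2313] yaw 73.34 tilt [0. 0.] q [ 1.15  0.05  0.1   1.62 -0.    1.44] F [-0.9 -0.1 -0.6] open 1.0
  delta tool xyz [-0.4326 -0.3486  0.0813] twist 1.6448
```

```bash
python3 -m handwheel '-0.03 -0.025 0 0.14 0.085; -0.06 -0.05 0 0.28 0.085; -0.095 -0.08 0 0.42 0.085; -0.13 -0.11 0 0.56 0.085; -0.165 -0.14 0 0.7 0.085; -0.2 -0.17 0 0.84 0.085; -0.235 -0.2 0 0.98 0.085; -0.27 -0.225 0 1.12 0.085' 40; python3 g.py B red .15
```

```text
clock: 2.0
ee_pos: [0.3453, 0.2082, 0.2317]
tcp_rot: [0.651, 0.759, 0.0, 0.0]
force: [0.4, 0.2, 0.1]
opening: 0.995
t 2.0 at [0.3453 0.2082 0.2317] yaw 8.83 tilt [0.0011 0.0004] q [ 0.38 -0.27 -0.19  1.65 -0.    1.79] F [0.4 0.2 0.1] open 0.995
  delta tool xyz [-0.1796  0.0932  0.0818] twist 0.5188
```

```bash
python3 -m handwheel '-0.03 0.016 0.01 0.1 0.085; -0.06 0.032 0.02 0.2 0.085; -0.09 0.048 0.035 0.3 0.085; -0.12 0.064 0.05 0.4 0.085; -0.15 0.08 0.065 0.5 0.085; -0.18 0.093 0.08 0.519 0.085; -0.18 0.093 0.082 0.519 0.085; -0.18 0.093 0.082 0.519 0.085' 40; python3 g.py B red .024
```

```text
clock: 2.8
ee_pos: [0.4643, 0.0442, 0.1489]
tcp_rot: [0.824, 0.566, -0.0, -0.001]
force: [0.2, 0.5, -0.1]
opening: 0.994
t 2.8 at [0.4643 0.0442 0.1489] yaw -20.99 tilt [-0.0013  0.001 ] q [-0.05 -0.11 -0.22  1.46  0.    1.89] F [ 0.2  0.5 -0.1] open 0.994
  delta tool xyz [0.0009 0.0006 0.1249] twist -0.0017
```

```bash
python3 - <<'E'
from h import *
p=optics.get_image('wrist');im=p['img'].copy()
for z in(.07,.088):
    X=proj(p,circ(.465,.045,z,.015));cv2.polylines(im,[(X*16).astype(np.int32)],True,(255,0,255),1,cv2.LINE_AA,4)
cv2.imwrite('pics/w1.png',im[:,:,::-1])
E
```

```text
(no output)
```

View pics/w1.png

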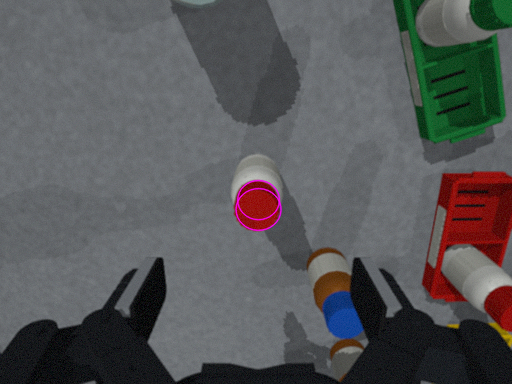

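The wrist view shows the red cap at about (258, 205). The projected outline lies on it, so the estimate is good and I'll descend.

```bash
python3 -m handwheel '0.001 0.001 0.025 0 0.085; 0.001 0.001 0.05 0 0.085; 0.001 0.001 0.075 0 0.085; 0.001 0.001 0.1 0 0.085; 0.001 0.001 0.118 0 0.085; 0.001 0.001 0.125 0 0.085; 0.001 0.001 0.125 0 0.085; 0.001 0.001 0.125 0 0.04' 40; python3 -m handwheel '0 0 0 0 0.03; 0 0 0 0 0.03; 0 0 0 0 0.03; 0 0 0 0 0.03; 0 0 0 0 0.03; 0 0 0 0 0.03; 0 0 0 0 0.03; 0 0 0 0 0.03' 40;python3 g.py W red .15
```

```text
clock: 3.65
ee_pos: [0.4667, 0.046, 0.0261]
tcp_rot: [0.823, 0.567, 0.001, 0.0]
force: [0.7, -1.0, 1.1]
opening: 0.849
clock: 4.45
ee_pos: [0.468, 0.046, 0.0278]
tcp_rot: [0.823, 0.567, 0.003, 0.001]
force: [0.1, 1.0, 6.1]
opening: 0.456
t 4.45 at [0.468  0.046  0.0278] yaw -20.87 tilt [0.0054 0.0012] q [-0.05 -0.04 -0.4   1.21  0.    1.89] F [0.1 1.  6.1] open 0.456
  delta tool xyz [-0.0316  0.2013 -0.1213] twist 0.0005
```

```bash
python3 -m handwheel '0 0 -0.01 0 0.03; 0 0 -0.03 0 0.03; 0 0 -0.055 0 0.03; 0 0 -0.08 0 0.03; 0 0 -0.105 0 0.03; 0 0 -0.12 0 0.03; 0 0 -0.122 0 0.03; 0 0 -0.122 0 0.03' ; python3 g.py W red .15
python3 - <<'E'
from h import *
p=optics.get_image('scene');cv2.imwrite('pics/s1.png',p['img'][:,:,::-1])
p=optics.get_image('wrist');cv2.imwrite('pics/w2.png',p['img'][:,:,::-1])
E
```

```text
clock: 5.25
ee_pos: [0.4676, 0.0458, 0.1501]
tcp_rot: [0.824, 0.567, 0.003, 0.001]
force: [-0.5, 0.0, -1.4]
opening: 0.457
t 5.25 at [0.4676 0.0458 0.1501] yaw -20.88 tilt [0.006  0.0011] q [-0.05 -0.11 -0.21  1.46  0.    1.89] F [-0.5  0.  -1.4] open 0.457
  delta tool xyz [-0.0316  0.2011  0.001 ] twist 0.0004
```

View pics/s1.png

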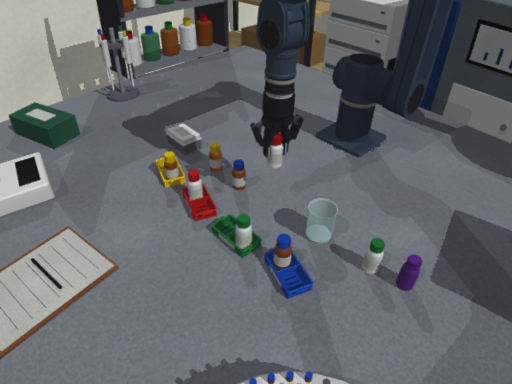

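View pics/w2.png

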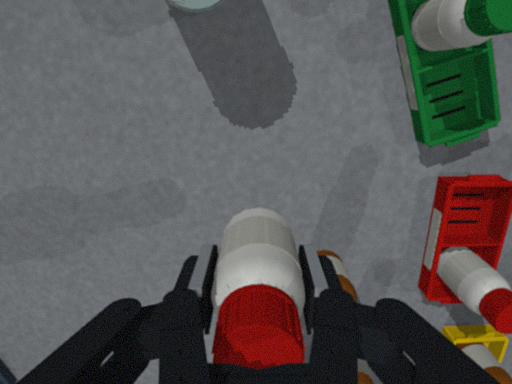

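The scene view shows the red bottle lifted and upright at (275, 150). The wrist view shows it centred between the pads. Next I carry it over its well.

```bash
python3 -m handwheel '-0.005 0.025 0 0 0.03; -0.01 0.06 0 0 0.03; -0.015 0.1 0 0 0.03; -0.022 0.14 0 0 0.03; -0.028 0.175 0 0 0.03; -0.031 0.195 0 0 0.03; -0.032 0.201 0 0 0.03; -0.032 0.201 0 0 0.03'; python3 g.py W red .032
python3 - <<'E'
from h import *
p=optics.get_image('top');cv2.imwrite('pics/t2.png',cv2.resize(p['img'][100:240,200:400],None,fx=4,fy=4)[:,:,::-1])
E
```

```text
clock: 6.15
ee_pos: [0.6423, -0.0558, 0.1469]
tcp_rot: [0.824, 0.567, 0.0, -0.001]
force: [1.2, 0.4, -0.6]
opening: 0.453
t 6.15 at [ 0.6423 -0.0558  0.1469] yaw -20.91 tilt [-0.0004  0.0021] q [-0.19  0.36  0.29  1.5   0.    1.74] F [ 1.2  0.4 -0.6] open 0.453
  delta tool xyz [0.0009 0.0018 0.1149] twist -0.0002
```

View pics/t2.png

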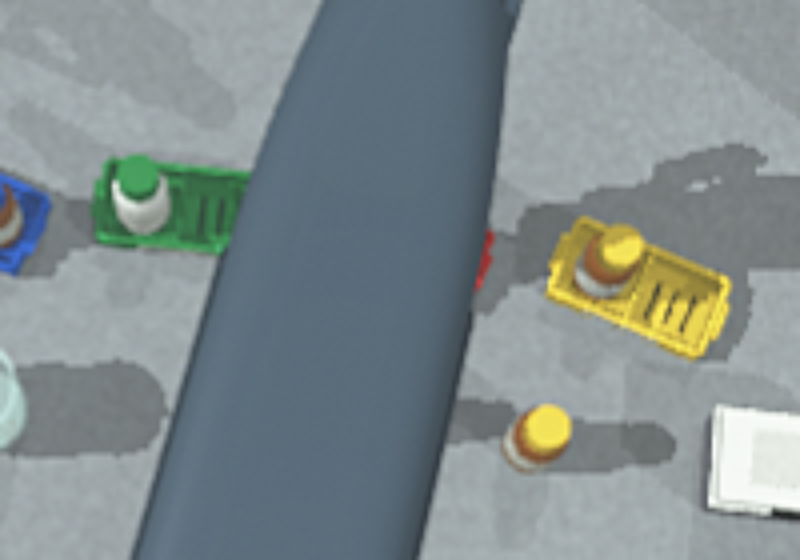

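The arm hides the red carrier in the top view, so I'll go by the measured pose and the force reading on the way down.

```bash
python3 -m handwheel '0.001 0.002 0.02 0 0.03; 0.001 0.002 0.045 0 0.03; 0.001 0.002 0.07 0 0.03; 0.001 0.002 0.09 0 0.03; 0.001 0.002 0.103 0 0.03; 0.001 0.002 0.11 0 0.03; 0.001 0.002 0.112 0 0.03; 0.001 0.002 0.112 0 0.03'; python3 g.py W red .032
python3 - <<'E'
from h import *
p=optics.get_image('scene');cv2.imwrite('pics/s3.png',cv2.resize(p['img'][100:310,130:330],None,fx=3,fy=2.8)[:,:,::-1])
E
```

```text
clock: 7.0
ee_pos: [0.6443, -0.0547, 0.0363]
tcp_rot: [0.823, 0.567, 0.001, -0.001]
force: [-0.1, 0.1, -1.0]
opening: 0.453
t 7.0 at [ 0.6443 -0.0547  0.0363] yaw -20.86 tilt [0.0009 0.002 ] q [-0.19  0.4   0.13  1.29  0.    1.75] F [-0.1  0.1 -1. ] open 0.453
  delta tool xyz [-0.0008  0.0001  0.0043] twist 0.0006
```

View pics/s3.png

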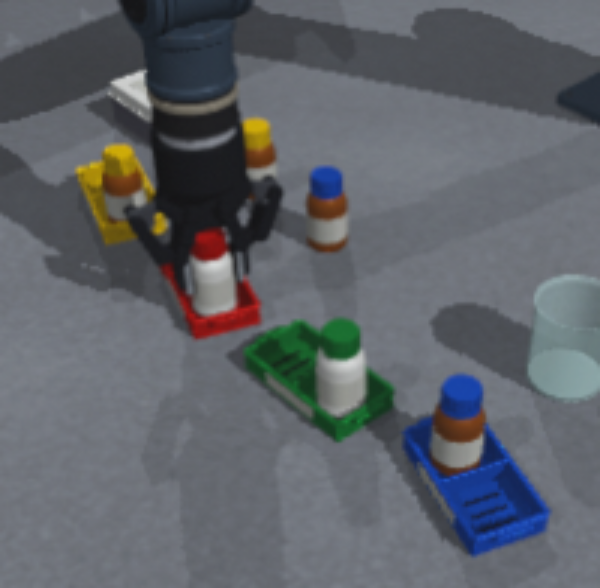

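The bottle is in the well at about (213, 285) with no contact force. I'll ease it down the last few millimetres.

```bash
python3 -m handwheel '0 0 0.001 0 0.03; 0 0 0.002 0 0.03; 0 0 0.003 0 0.03; 0 0 0.004 0 0.03; 0 0 0.005 0 0.03; 0 0 0.006 0 0.03; 0 0 0.006 0 0.03; 0 0 0.006 0 0.03'; python3 g.py W red .032
```

```text
clock: 7.85
ee_pos: [0.6448, -0.0548, 0.0319]
tcp_rot: [0.823, 0.567, 0.001, -0.0]
force: [-3.4, -0.7, 6.1]
opening: 0.456
t 7.85 at [ 0.6448 -0.0548  0.0319] yaw -20.87 tilt [0.0021 0.0016] q [-0.19  0.4   0.12  1.28  0.    1.75] F [-3.4 -0.7  6.1] open 0.456
  delta tool xyz [-0.0007 -0.0003 -0.0001] twist 0.0005
```

Contact came at TCP z = 32 mm with 6 N, which is where I expected the floor. Release and rise.

```bash
python3 -m handwheel '0 0 0 0 0.045; 0 0 0 0 0.055; 0 0 0 0 0.065; 0 0 0 0 0.07; 0 0 0 0 0.07; 0 0 -0.005 0 0.07; 0 0 -0.015 0 0.07; 0 0 -0.03 0 0.07';python3 -m handwheel '0 0 -0.02 0 0.085; 0 0 -0.045 0 0.085; 0 0 -0.07 0 0.085; 0 0 -0.095 0 0.085; 0 0 -0.1 0 0.085; 0 0 -0.1 0 0.085; 0 0 -0.1 0 0.085; 0 0 -0.1 0 0.085'; python3 g.py B yellow .15
```

```text
clock: 8.65
ee_pos: [0.6441, -0.0548, 0.062]
tcp_rot: [0.823, 0.567, 0.001, -0.001]
force: [-0.4, 1.0, 0.4]
opening: 0.823
clock: 9.45
ee_pos: [0.643, -0.0548, 0.16]
tcp_rot: [0.823, 0.567, -0.0, -0.002]
force: [-0.3, -0.6, -0.7]
opening: 0.996
t 9.45 at [ 0.643  -0.0548  0.16  ] yaw -20.87 tilt [-0.0028  0.0026] q [-0.19  0.37  0.33  1.53  0.    1.75] F [-0.3 -0.6 -0.7] open 0.996
  delta tool xyz [-0.1789 -0.1008  0.0101] twist -0.0064
```

```bash
python3 -m handwheel '-0.025 -0.014 0 0 0.085; -0.06 -0.034 0 0 0.085; -0.095 -0.054 0 0 0.085; -0.13 -0.074 0 0 0.085; -0.16 -0.09 0.005 0 0.085; -0.179 -0.101 0.01 -0.006 0.085; -0.179 -0.101 0.01 -0.006 0.085; -0.179 -0.101 0.01 -0.006 0.085';python3 g.py B yellow .024
python3 - <<'E'
from h import *
p=optics.get_image('wrist');im=p['img'].copy()
for z in(.07,.088):
    X=proj(p,circ(.485,-.186,z,.015));cv2.polylines(im,[(X*16).astype(np.int32)],True,(255,0,255),1,cv2.LINE_AA,4)
cv2.imwrite('pics/w3.png',im[:,:,::-1])
p=optics.get_image('scene');cv2.imwrite('pics/s4.png',cv2.resize(p['img'][100:310,130:330],None,fx=3,fy=2.8)[:,:,::-1])
E
```

```text
clock: 10.25
ee_pos: [0.4842, -0.1858, 0.1489]
tcp_rot: [0.822, 0.569, -0.001, -0.003]
force: [0.9, -0.4, 0.0]
opening: 0.997
t 10.25 at [ 0.4842 -0.1858  0.1489] yaw -20.59 tilt [-0.0042  0.0041] q [-0.5   0.03 -0.08  1.46  0.    1.43] F [ 0.9 -0.4  0. ] open 0.997
  delta tool xyz [-0.0002  0.0015  0.1249] twist -0.0016
```

View pics/w3.png

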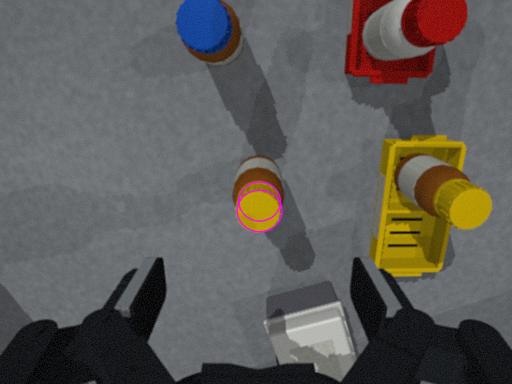

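View pics/s4.png

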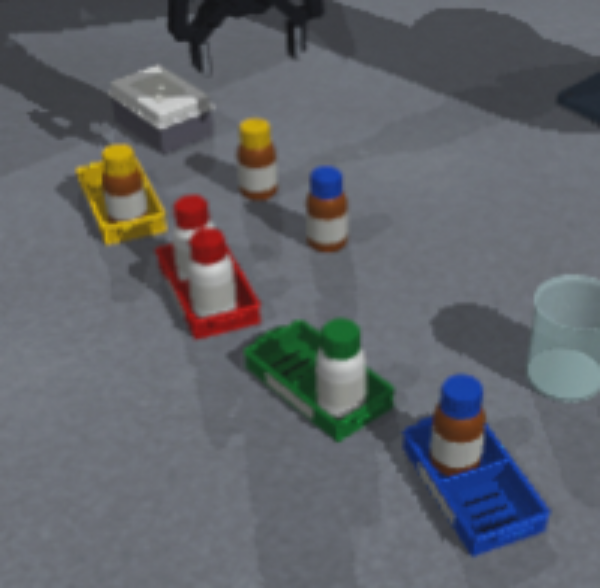

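Red stands in its well beside the fixed bottle, at about (212, 275). The outline fits the yellow cap at (260, 207). Next I grasp yellow.

```bash
python3 -m handwheel '0 0.001 0.025 0 0.085; 0 0.001 0.05 0 0.085; 0 0.001 0.075 0 0.085; 0 0.001 0.1 0 0.085; 0 0.001 0.115 0 0.085; 0 0.001 0.122 0 0.085; 0 0.001 0.122 0 0.085; 0 0.001 0.122 0 0.04' 40; python3 -m handwheel '0 0 0 0 0.03; 0 0 0 0 0.03; 0 0 0 0 0.03; 0 0 0 0 0.03; 0 0 0 0 0.03; 0 0 0 0 0.03; 0 0 0 0 0.03; 0 0 0 0 0.03' 40;python3 g.py W yellow .15; python3 -m handwheel '0 0 -0.01 0 0.03; 0 0 -0.03 0 0.03; 0 0 -0.055 0 0.03; 0 0 -0.08 0 0.03; 0 0 -0.105 0 0.03; 0 0 -0.12 0 0.03; 0 0 -0.122 0 0.03; 0 0 -0.122 0 0.03' ; python3 g.py W yellow .15
```

```text
clock: 11.15
ee_pos: [0.4868, -0.1853, 0.0285]
tcp_rot: [0.821, 0.57, 0.0, -0.002]
force: [-0.1, -0.5, 1.2]
opening: 0.853
clock: 11.95
ee_pos: [0.4878, -0.1859, 0.03]
tcp_rot: [0.821, 0.57, 0.001, -0.0]
force: [0.3, 0.1, 5.6]
opening: 0.452
t 11.95 at [ 0.4878 -0.1859  0.03  ] yaw -20.44 tilt [0.0007 0.0015] q [-0.49  0.09 -0.26  1.22  0.    1.43] F [0.3 0.1 5.6] open 0.452
  delta tool xyz [-0.0572  0.1395 -0.1201] twist 0.0011
clock: 12.75
ee_pos: [0.4877, -0.1861, 0.1517]
tcp_rot: [0.821, 0.57, 0.001, -0.0]
force: [-0.5, -0.0, -0.7]
opening: 0.458
t 12.75 at [ 0.4877 -0.1861  0.1517] yaw -20.44 tilt [0.0006 0.0016] q [-0.49  0.04 -0.07  1.46  0.    1.43] F [-0.5 -0.  -0.7] open 0.458
  delta tool xyz [-0.0572  0.1395  0.0016] twist 0.001
```

```bash
python3 -m handwheel '-0.007 0.018 0 0 0.03; -0.018 0.045 0 0 0.03; -0.03 0.075 0 0 0.03; -0.042 0.105 0 0 0.03; -0.052 0.128 0 0 0.03; -0.057 0.139 0 0 0.03; -0.057 0.14 0 0 0.03; -0.057 0.14 0 0 0.03';python3 g.py W yellow .036
```

```text
clock: 13.55
ee_pos: [0.598, -0.2877, 0.1494]
tcp_rot: [0.821, 0.57, -0.0, -0.002]
force: [0.2, -0.8, -0.9]
opening: 0.456
t 13.55 at [ 0.598  -0.2877  0.1494] yaw -20.45 tilt [-0.0029  0.0039] q [-0.55  0.42  0.37  1.53  0.    1.38] F [ 0.2 -0.8 -0.9] open 0.456
  delta tool xyz [-0.0008  0.0012  0.1134] twist 0.0009
```

```bash
python3 -m handwheel '-0.001 0 0.02 0 0.03; -0.001 0 0.045 0 0.03; -0.001 0 0.07 0 0.03; -0.001 0 0.09 0 0.03; -0.001 0 0.104 0 0.03; -0.001 0 0.11 0 0.03; -0.001 0 0.112 0 0.03; -0.001 0 0.112 0 0.03'; python3 g.py W yellow .034
python3 - <<'E'
from h import *
p=optics.get_image('scene');cv2.imwrite('pics/s5.png',cv2.resize(p['img'][100:310,130:330],None,fx=3,fy=2.8)[:,:,::-1])
E
```

```text
clock: 14.35
ee_pos: [0.5976, -0.2883, 0.0383]
tcp_rot: [0.821, 0.57, 0.0, -0.002]
force: [0.3, -0.3, -0.2]
opening: 0.455
t 14.35 at [ 0.5976 -0.2883  0.0383] yaw -20.44 tilt [-0.0019  0.0033] q [-0.55  0.45  0.19  1.32  0.    1.38] F [ 0.3 -0.3 -0.2] open 0.455
  delta tool xyz [0.0002 0.0008 0.0043] twist 0.001
```

View pics/s5.png

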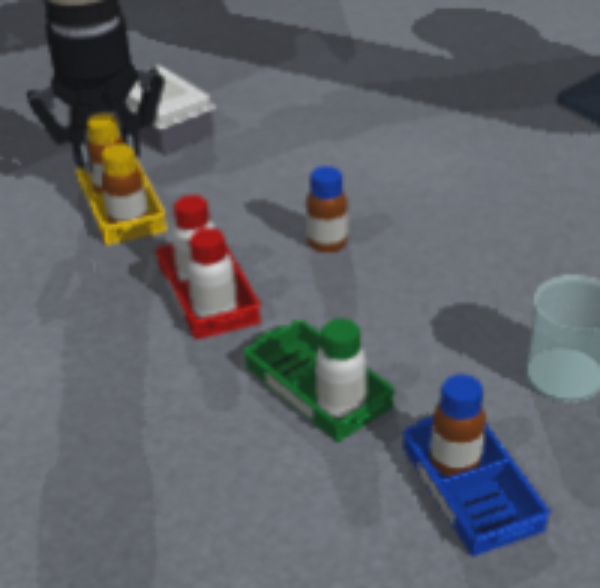

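The yellow bottle is over its well at about (103, 150), with no contact yet. I'll ease it down.

```bash
python3 -m handwheel '0 0.001 0.001 0 0.03; 0 0.001 0.002 0 0.03; 0 0.001 0.003 0 0.03; 0 0.001 0.004 0 0.03; 0 0.001 0.005 0 0.03; 0 0.001 0.006 0 0.03; 0 0.001 0.006 0 0.03; 0 0.001 0.006 0 0.03'; python3 g.py W yellow .034
```

```text
clock: 15.2
ee_pos: [0.599, -0.2889, 0.0341]
tcp_rot: [0.821, 0.57, 0.0, -0.001]
force: [-2.0, 1.3, 5.3]
opening: 0.457
t 15.2 at [ 0.599  -0.2889  0.0341] yaw -20.44 tilt [-0.0007  0.0025] q [-0.55  0.45  0.19  1.31  0.    1.38] F [-2.   1.3  5.3] open 0.457
  delta tool xyz [ 0.0003 -0.0006  0.0001] twist 0.001
```

```bash
python3 -m handwheel '0 0 0 0 0.045; 0 0 0 0 0.055; 0 0 0 0 0.065; 0 0 0 0 0.07; 0 0 0 0 0.07; 0 0 -0.005 0 0.07; 0 0 -0.015 0 0.07; 0 0 -0.03 0 0.07';python3 -m handwheel '0 0 -0.02 0 0.085; 0 0 -0.045 0 0.085; 0 0 -0.07 0 0.085; 0 0 -0.095 0 0.085; 0 0 -0.12 0 0.085; 0 0 -0.12 0 0.085; 0 0 -0.12 0 0.085; 0 0 -0.12 0 0.085'; python3 g.py B green .16
```

```text
clock: 16.0
ee_pos: [0.5985, -0.2886, 0.0642]
tcp_rot: [0.821, 0.57, 0.0, -0.002]
force: [-0.0, 1.0, -0.4]
opening: 0.813
clock: 16.8
ee_pos: [0.5983, -0.2888, 0.1833]
tcp_rot: [0.821, 0.57, -0.0, -0.003]
force: [0.6, 0.5, 0.3]
opening: 0.99
t 16.8 at [ 0.5983 -0.2888  0.1833] yaw -20.44 tilt [-0.0033  0.0041] q [-0.55  0.42  0.45  1.6   0.    1.38] F [0.6 0.5 0.3] open 0.99
  delta tool xyz [ 0.5843 -0.3397  0.0264] twist -0.2992
```

```bash
python3 -m handwheel '0.02 -0.012 0 0 0.085; 0.055 -0.032 0 0 0.085; 0.09 -0.052 0 -0.05 0.085; 0.13 -0.076 0 -0.1 0.085; 0.17 -0.1 0 -0.15 0.085; 0.21 -0.122 0 -0.2 0.085; 0.25 -0.146 0 -0.25 0.085; 0.29 -0.17 0 -0.29 0.085'; python3 g.py B green .16
```

```text
clock: 17.6
ee_pos: [0.5386, 0.0441, 0.183]
tcp_rot: [0.73, 0.684, -0.001, -0.004]
force: [0.1, 0.4, 0.0]
opening: 0.994
t 17.6 at [0.5386 0.0441 0.183 ] yaw -3.74 tilt [-0.0064  0.0043] q [-0.04  0.09  0.05  1.53  0.    1.59] F [0.1 0.4 0. ] open 0.994
  delta tool xyz [ 0.3291 -0.0761  0.0248] twist -0.0076
```

```bash
python3 -m handwheel '0.04 -0.01 0 0 0.085; 0.085 -0.02 0 0 0.085; 0.13 -0.03 0 0 0.085; 0.175 -0.04 0 0 0.085; 0.22 -0.051 0 0 0.085; 0.26 -0.06 0.005 0 0.085; 0.3 -0.07 0.015 -0.007 0.085; 0.32 -0.074 0.025 -0.007 0.085'; python3 g.py B green .15
```

```text
clock: 18.4
ee_pos: [0.4834, 0.3711, 0.1576]
tcp_rot: [0.726, 0.687, -0.002, -0.005]
force: [0.7, -0.9, 0.3]
opening: 0.997
t 18.4 at [0.4834 0.3711 0.1576] yaw -3.15 tilt [-0.009  0.004] q [0.54 0.27 0.2  1.51 0.01 2.17] F [ 0.7 -0.9  0.3] open 0.997
  delta tool xyz [0.0064 0.0004 0.0076] twist 0.0027
```

```bash
python3 -m handwheel '0.004 0 0.004 0 0.085; 0.006 0 0.008 0 0.085; 0.006 0 0.008 0 0.085; 0.006 0 0.008 0 0.085; 0.006 0 0.008 0 0.085; 0.006 0 0.008 0 0.085; 0.006 0 0.008 0 0.085; 0.006 0 0.008 0 0.085'; python3 g.py B green .024
python3 - <<'E'
from h import *
p=optics.get_image('wrist');im=p['img'].copy()
for z in(.07,.088):
    X=proj(p,circ(.484,.3775,z,.015));cv2.polylines(im,[(X*16).astype(np.int32)],True,(255,0,255),1,cv2.LINE_AA,4)
cv2.imwrite('pics/w4.png',im[:,:,::-1])
p=optics.get_image('scene');cv2.imwrite('pics/s6.png',p['img'][:,:,::-1])
E
```

```text
clock: 19.2
ee_pos: [0.4839, 0.377, 0.15]
tcp_rot: [0.726, 0.687, -0.002, -0.004]
force: [-0.1, -0.2, -0.0]
opening: 0.994
t 19.2 at [0.4839 0.377  0.15  ] yaw -3.17 tilt [-0.0086  0.0043] q [0.55 0.28 0.2  1.49 0.01 2.17] F [-0.1 -0.2 -0. ] open 0.994
  delta tool xyz [1.00e-04 1.20e-03 1.26e-01] twist 0.0023
```

View pics/w4.png

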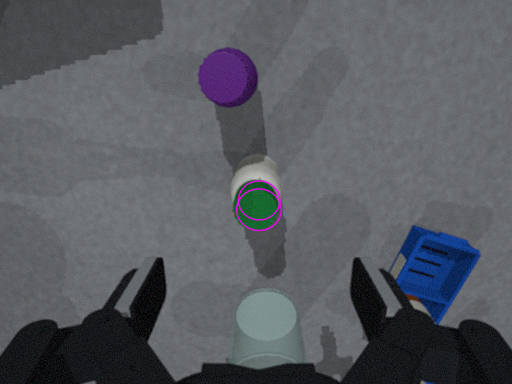

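View pics/s6.png

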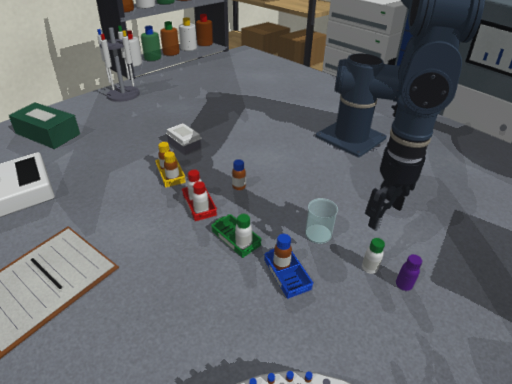

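Yellow and red both stand in their carriers. The outline fits the green cap at (258, 207), and the purple look-alike at (228, 77) is well clear. Next I grasp green.

```bash
python3 -m handwheel '0 0.001 0.025 0 0.085; 0 0.001 0.05 0 0.085; 0 0.001 0.075 0 0.085; 0 0.001 0.1 0 0.085; 0 0.001 0.116 0 0.085; 0 0.001 0.123 0 0.085; 0 0.001 0.123 0 0.085; 0 0.001 0.123 0 0.04' 40; python3 -m handwheel '0 0 0 0 0.03; 0 0 0 0 0.03; 0 0 0 0 0.03; 0 0 0 0 0.03; 0 0 0 0 0.03; 0 0 0 0 0.03; 0 0 0 0 0.03; 0 0 0 0 0.03' 40;python3 g.py W green .15; python3 -m handwheel '0 0 -0.01 0 0.03; 0 0 -0.03 0 0.03; 0 0 -0.055 0 0.03; 0 0 -0.08 0 0.03; 0 0 -0.105 0 0.03; 0 0 -0.125 0 0.03; 0 0 -0.13 0 0.03; 0 0 -0.13 0 0.03' ; python3 g.py W green .16
```

```text
clock: 20.1
ee_pos: [0.4842, 0.378, 0.0278]
tcp_rot: [0.726, 0.687, -0.001, -0.004]
force: [0.8, -0.5, -0.8]
opening: 0.849
clock: 20.9
ee_pos: [0.4851, 0.3787, 0.0296]
tcp_rot: [0.726, 0.687, 0.0, -0.004]
force: [-1.4, -0.2, 5.2]
opening: 0.453
t 20.9 at [0.4851 0.3787 0.0296] yaw -3.14 tilt [-0.0051  0.0066] q [0.55 0.33 0.02 1.26 0.01 2.18] F [-1.4 -0.2  5.2] open 0.453
  delta tool xyz [-0.3147  0.1765 -0.1234] twist 0.0028
clock: 21.7
ee_pos: [0.4864, 0.3781, 0.1604]
tcp_rot: [0.726, 0.687, 0.001, -0.004]
force: [-0.1, -0.1, -0.4]
opening: 0.458
t 21.7 at [0.4864 0.3781 0.1604] yaw -3.14 tilt [-0.0035  0.0075] q [0.55 0.28 0.22 1.51 0.01 2.17] F [-0.1 -0.1 -0.4] open 0.458
  delta tool xyz [-0.3149  0.176  -0.0025] twist 0.0027
```

```bash
python3 -m handwheel '-0.018 0.01 0 0 0.03; -0.045 0.025 0 0 0.03; -0.08 0.045 0 0 0.03; -0.115 0.065 0 0 0.03; -0.15 0.084 0 0 0.03; -0.185 0.103 0 0 0.03; -0.215 0.12 0 0 0.03; -0.235 0.132 0 0 0.03';python3 g.py W green .15
```

```text
clock: 22.5
ee_pos: [0.6049, 0.1334, 0.1555]
tcp_rot: [0.727, 0.687, -0.001, -0.005]
force: [-0.7, 1.2, -2.2]
opening: 0.457
t 22.5 at [0.6049 0.1334 0.1555] yaw -3.27 tilt [-0.0074  0.0063] q [0.11 0.3  0.23 1.51 0.01 1.73] F [-0.7  1.2 -2.2] open 0.457
  delta tool xyz [-0.077   0.0444  0.0047] twist 0.0005
```

```bash
python3 -m handwheel '-0.02 0.012 0 0 0.03; -0.04 0.023 0 0 0.03; -0.06 0.034 0 0 0.03; -0.072 0.041 0 0 0.03; -0.077 0.044 0 0 0.03; -0.077 0.044 0 0 0.03; -0.077 0.044 0 0 0.03; -0.077 0.044 0 0 0.03';python3 g.py W green .0376
```

```text
clock: 23.3
ee_pos: [0.6441, 0.0552, 0.1548]
tcp_rot: [0.727, 0.687, -0.0, -0.005]
force: [-0.3, -0.0, 0.2]
opening: 0.46
t 23.3 at [0.6441 0.0552 0.1548] yaw -3.19 tilt [-0.0075  0.0067] q [-0.02  0.37  0.32  1.53  0.01  1.61] F [-0.3 -0.   0.2] open 0.46
  delta tool xyz [-0.0019  0.0017  0.1172] twist 0.0018
```

```bash
python3 -m handwheel '-0.002 0.001 0.02 0 0.03; -0.002 0.001 0.045 0 0.03; -0.002 0.001 0.07 0 0.03; -0.002 0.001 0.092 0 0.03; -0.002 0.001 0.108 0 0.03; -0.002 0.001 0.115 0 0.03; -0.002 0.001 0.117 0 0.03; -0.002 0.001 0.117 0 0.03'; python3 g.py W green .0336
python3 - <<'E'
from h import *
p=optics.get_image('scene');cv2.imwrite('pics/s7.png',cv2.resize(p['img'][100:310,130:330],None,fx=3,fy=2.8)[:,:,::-1])
E
```

```text
clock: 24.1
ee_pos: [0.6446, 0.0541, 0.0386]
tcp_rot: [0.726, 0.687, -0.0, -0.005]
force: [-0.0, 0.3, -0.9]
opening: 0.458
t 24.1 at [0.6446 0.0541 0.0386] yaw -3.18 tilt [-0.0064  0.0067] q [-0.02  0.41  0.14  1.31  0.01  1.6 ] F [-0.   0.3 -0.9] open 0.458
  delta tool xyz [-0.0001  0.0003  0.0049] twist 0.0021
```

View pics/s7.png

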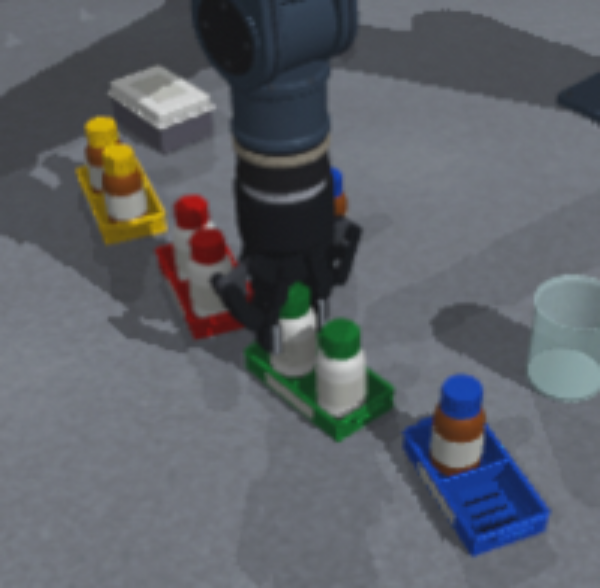

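The green bottle is over its well at about (294, 340), and the gripper is clear of the red bottles. I'll ease it down, release and rise.

```bash
python3 -m handwheel '0 0 0.001 0 0.03; 0 0 0.002 0 0.03; 0 0 0.003 0 0.03; 0 0 0.004 0 0.03; 0 0 0.005 0 0.03; 0 0 0.006 0 0.03; 0 0 0.0065 0 0.03; 0 0 0.0065 0 0.03'; python3 g.py W green .0336
```

```text
clock: 24.95
ee_pos: [0.6449, 0.054, 0.0336]
tcp_rot: [0.726, 0.687, 0.0, -0.004]
force: [-2.7, -0.7, 5.9]
opening: 0.461
t 24.95 at [0.6449 0.054  0.0336] yaw -3.18 tilt [-0.0051  0.0065] q [-0.02  0.41  0.13  1.3   0.01  1.6 ] F [-2.7 -0.7  5.9] open 0.461
  delta tool xyz [ 0.     -0.0001  0.    ] twist 0.002
```

```bash
python3 -m handwheel '0 0 0 0 0.045; 0 0 0 0 0.055; 0 0 0 0 0.065; 0 0 0 0 0.07; 0 0 0 0 0.07; 0 0 -0.005 0 0.07; 0 0 -0.015 0 0.07; 0 0 -0.03 0 0.07';python3 -m handwheel '0 0 -0.02 0 0.085; 0 0 -0.045 0 0.085; 0 0 -0.07 0 0.085; 0 0 -0.095 0 0.085; 0 0 -0.1 0 0.085; 0 0 -0.1 0 0.085; 0 0 -0.1 0 0.085; 0 0 -0.1 0 0.085'; python3 g.py B blue .15
```

```text
clock: 25.75
ee_pos: [0.6445, 0.0538, 0.0638]
tcp_rot: [0.726, 0.687, -0.0, -0.005]
force: [-0.6, 0.0, -0.1]
opening: 0.823
clock: 26.55
ee_pos: [0.6441, 0.0532, 0.1617]
tcp_rot: [0.726, 0.687, -0.001, -0.006]
force: [0.6, 0.1, -1.2]
opening: 0.995
t 26.55 at [0.6441 0.0532 0.1617] yaw -3.18 tilt [-0.0101  0.0066] q [-0.02  0.38  0.34  1.55  0.01  1.6 ] F [ 0.6  0.1 -1.2] open 0.995
  delta tool xyz [-0.1286 -0.1413  0.0124] twist 0.3144
```

```bash
python3 -m handwheel '-0.018 -0.02 0 0.05 0.085; -0.043 -0.047 0 0.1 0.085; -0.07 -0.077 0 0.16 0.085; -0.095 -0.104 0.003 0.22 0.085; -0.115 -0.126 0.008 0.28 0.085; -0.129 -0.141 0.012 0.314 0.085; -0.129 -0.141 0.012 0.314 0.085; -0.129 -0.141 0.012 0.314 0.085';python3 g.py B blue .024
python3 - <<'E'
from h import *
p=optics.get_image('wrist');im=p['img'].copy()
for z in(.07,.088):
    X=proj(p,circ(.4957,-.0673,z,.015));cv2.polylines(im,[(X*16).astype(np.int32)],True,(255,0,255),1,cv2.LINE_AA,4)
cv2.imwrite('pics/w5.png',im[:,:,::-1])
E
```

```text
clock: 27.35
ee_pos: [0.4956, -0.0675, 0.1494]
tcp_rot: [0.825, 0.565, -0.003, -0.006]
force: [-0.7, -0.4, -0.0]
opening: 0.995
t 27.35 at [ 0.4956 -0.0675  0.1494] yaw -21.19 tilt [-0.0113  0.0076] q [-0.27 -0.01 -0.12  1.47  0.    1.67] F [-0.7 -0.4 -0. ] open 0.995
  delta tool xyz [-1.000e-04  1.700e-03  1.254e-01] twist 0.0001
```

View pics/w5.png

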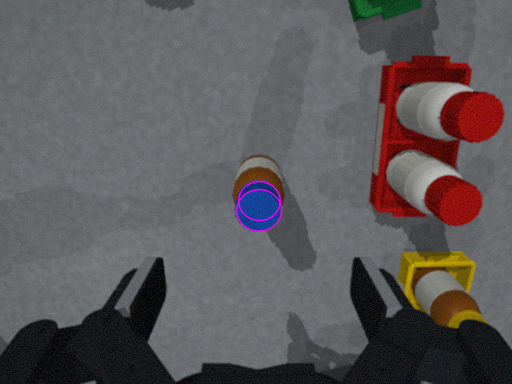

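The outline fits the blue cap at (259, 207). Next I grasp blue.

```bash
python3 -m handwheel '0 0.001 0.025 0 0.085; 0 0.001 0.05 0 0.085; 0 0.001 0.075 0 0.085; 0 0.001 0.1 0 0.085; 0 0.001 0.116 0 0.085; 0 0.001 0.123 0 0.085; 0 0.001 0.123 0 0.085; 0 0.001 0.123 0 0.04' 40; python3 -m handwheel '0 0 0 0 0.03; 0 0 0 0 0.03; 0 0 0 0 0.03; 0 0 0 0 0.03; 0 0 0 0 0.03; 0 0 0 0 0.03; 0 0 0 0 0.03; 0 0 0 0 0.03' 40;python3 g.py W blue .15; python3 -m handwheel '0 0 -0.01 0 0.03; 0 0 -0.03 0 0.03; 0 0 -0.055 0 0.03; 0 0 -0.08 0 0.03; 0 0 -0.105 0 0.03; 0 0 -0.125 0 0.03; 0 0 -0.13 0 0.03; 0 0 -0.13 0 0.03' ; python3 g.py W blue .16
```

```text
clock: 28.2
ee_pos: [0.4968, -0.0666, 0.0276]
tcp_rot: [0.825, 0.566, -0.002, -0.006]
force: [-0.3, 0.4, 0.7]
opening: 0.854
clock: 29.0
ee_pos: [0.4979, -0.0668, 0.0291]
tcp_rot: [0.825, 0.566, -0.001, -0.005]
force: [-0.6, 0.2, 5.4]
opening: 0.459
t 29.0 at [ 0.4979 -0.0668  0.0291] yaw -21.1 tilt [-0.0066  0.0066] q [-0.27  0.05 -0.3   1.22  0.    1.67] F [-0.6  0.2  5.4] open 0.459
  delta tool xyz [ 0.3774  0.0159 -0.1196] twist 0.0018
clock: 29.8
ee_pos: [0.4993, -0.0679, 0.1599]
tcp_rot: [0.825, 0.566, -0.0, -0.004]
force: [-0.5, 0.6, -1.3]
opening: 0.452
t 29.8 at [ 0.4993 -0.0679  0.1599] yaw -21.11 tilt [-0.0049  0.0061] q [-0.27 -0.   -0.1   1.49  0.    1.67] F [-0.5  0.6 -1.3] open 0.452
  delta tool xyz [0.3774 0.0152 0.0013] twist 0.0017
```

```bash
python3 -m handwheel '0.018 0.001 0 0 0.03; 0.045 0.002 0 0 0.03; 0.08 0.003 0 0 0.03; 0.12 0.005 0 0 0.03; 0.16 0.007 0 0 0.03; 0.2 0.008 0 0 0.03; 0.23 0.009 0 0 0.03; 0.25 0.01 0 0 0.03';python3 g.py W blue .155
```

```text
clock: 30.6
ee_pos: [0.5979, 0.1639, 0.1579]
tcp_rot: [0.824, 0.566, -0.002, -0.005]
force: [-0.2, -0.4, -0.7]
opening: 0.456
t 30.6 at [0.5979 0.1639 0.1579] yaw -20.99 tilt [-0.009   0.0059] q [0.16 0.3  0.24 1.52 0.01 2.09] F [-0.2 -0.4 -0.7] open 0.456
  delta tool xyz [0.1256 0.007  0.0031] twist 0.0037
```

```bash
python3 -m handwheel '0.02 0.001 0 0 0.03; 0.05 0.003 0 0 0.03; 0.08 0.005 0 0 0.03; 0.105 0.006 0 0.004 0.03; 0.12 0.007 0 0.004 0.03; 0.126 0.007 0 0.004 0.03; 0.126 0.007 0 0.004 0.03; 0.126 0.007 0 0.004 0.03';python3 g.py W blue .0371
```

```text
clock: 31.4
ee_pos: [0.6489, 0.2782, 0.1571]
tcp_rot: [0.825, 0.565, -0.003, -0.005]
force: [0.4, -0.1, -0.5]
opening: 0.458
t 31.4 at [0.6489 0.2782 0.1571] yaw -21.24 tilt [-0.0109  0.0048] q [0.31 0.55 0.57 1.6  0.01 2.25] F [ 0.4 -0.1 -0.5] open 0.458
  delta tool xyz [0.0006 0.0017 0.12  ] twist -0.0007
```

```bash
python3 -m handwheel '0.001 0.001 0.02 0 0.03; 0.001 0.001 0.045 0 0.03; 0.001 0.001 0.07 0 0.03; 0.001 0.001 0.095 0 0.03; 0.001 0.001 0.11 0 0.03; 0.001 0.001 0.117 0 0.03; 0.001 0.001 0.119 0 0.03; 0.001 0.001 0.119 0 0.03'; python3 g.py W blue .0331
python3 - <<'E'
from h import *
p=optics.get_image('scene');cv2.imwrite('pics/s8.png',cv2.resize(p['img'][120:330,170:370],None,fx=3,fy=2.8)[:,:,::-1])
E
```

```text
clock: 32.2
ee_pos: [0.6495, 0.2793, 0.0392]
tcp_rot: [0.825, 0.565, -0.002, -0.005]
force: [-0.1, -0.5, -0.8]
opening: 0.456
t 32.2 at [0.6495 0.2793 0.0392] yaw -21.26 tilt [-0.0094  0.0052] q [0.31 0.57 0.36 1.37 0.01 2.25] F [-0.1 -0.5 -0.8] open 0.456
  delta tool xyz [-0.0006  0.0001  0.0061] twist -0.001
```

View pics/s8.png

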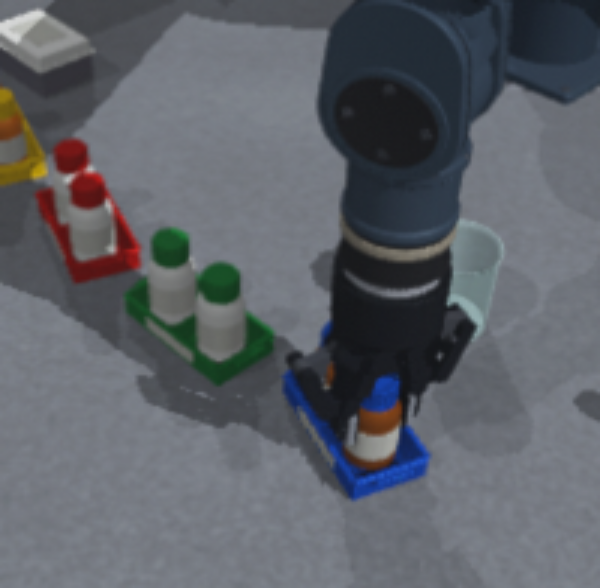

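The blue bottle is in its well at about (378, 425). I'll ease it down.

```bash
python3 -m handwheel '0 0 0.001 0 0.03; 0 0 0.002 0 0.03; 0 0 0.003 0 0.03; 0 0 0.004 0 0.03; 0 0 0.005 0 0.03; 0 0 0.006 0 0.03; 0 0 0.007 0 0.03; 0 0 0.0075 0 0.03'; python3 g.py W blue .0331
```

```text
clock: 33.05
ee_pos: [0.6498, 0.2796, 0.0332]
tcp_rot: [0.825, 0.565, -0.002, -0.005]
force: [-2.4, -0.7, 5.5]
opening: 0.452
t 33.05 at [0.6498 0.2796 0.0332] yaw -21.25 tilt [-0.0082  0.0056] q [0.31 0.57 0.35 1.36 0.01 2.25] F [-2.4 -0.7  5.5] open 0.452
  delta tool xyz [-0.001  -0.0001  0.0001] twist -0.0009
```

Contact came at the expected height with 5.5 N. I'll release, rise, back away from the carriers and check everything.

```bash
python3 -m handwheel '0 0 0 0 0.045; 0 0 0 0 0.055; 0 0 0 0 0.065; 0 0 0 0 0.07; 0 0 0 0 0.07; 0 0 -0.005 0 0.07; 0 0 -0.015 0 0.07; 0 0 -0.03 0 0.07';python3 -m handwheel '0 0 -0.02 0 0.085; 0 0 -0.045 0 0.085; 0 0 -0.07 0 0.085; 0 0 -0.095 0 0.085; 0 0 -0.12 0 0.085; 0 0 -0.12 0 0.085; 0 0 -0.12 0 0.085; 0 0 -0.12 0 0.085'; python3 -m handwheel '0 -0.03 0 0 0.085; 0 -0.07 0 0 0.085; 0 -0.11 0 0 0.085; 0 -0.15 0 0 0.085; 0 -0.19 0 0 0.085; 0 -0.23 0 0 0.085; 0 -0.26 0 0 0.085; 0 -0.27 0 0 0.085';python3 g.py W blue .0331
python3 - <<'E'
from h import *
for n in('scene','top'):
    p=optics.get_image(n);im=p['img'].copy()
    for x,y in((.6442,-.0554),(.5985,-.2884),(.6448,.054),(.6494,.2787)):
        X=proj(p,circ(x,y,.092,.015));cv2.polylines(im,[(X*16).astype(np.int32)],True,(255,0,255),1,cv2.LINE_AA,4)
    im=im[110:320,130:340] if n=='scene' else im[100:240,90:430]
    cv2.imwrite(f'pics/end_{n}.png',cv2.resize(im,None,fx=2.8 if n=='scene' else 2.3,fy=2.8 if n=='scene' else 2.3)[:,:,::-1])
    for t in('beaker','tip_box'):
        for r in nets.silhouettes(p,t)[:1]: print(n,t,np.round(r['rect']))
E
```

```text
clock: 33.85
ee_pos: [0.6495, 0.2792, 0.0633]
tcp_rot: [0.825, 0.565, -0.003, -0.005]
force: [-0.2, 0.0, -0.7]
opening: 0.817
clock: 34.65
ee_pos: [0.6502, 0.2785, 0.1824]
tcp_rot: [0.825, 0.565, -0.003, -0.005]
force: [0.2, -0.6, -0.5]
opening: 0.998
clock: 35.45
ee_pos: [0.3949, 0.3767, 0.1842]
tcp_rot: [0.824, 0.566, -0.005, -0.005]
force: [-0.2, 0.3, -0.1]
opening: 1.0
t 35.45 at [0.3949 0.3767 0.1842] yaw -21.08 tilt [-0.0146  0.0032] q [0.63 0.11 0.07 1.54 0.01 2.57] F [-0.2  0.3 -0.1] open 1.0
  delta tool xyz [0.0004 0.2749 0.1471] twist 0.0021
scene beaker [320. 220.  31.  49.]
scene tip_box [184. 140.  34.  27.]
top beaker [192. 199.  28.  29.]
top tip_box [395. 218.  41.  33.]
```

View pics/end_scene.png

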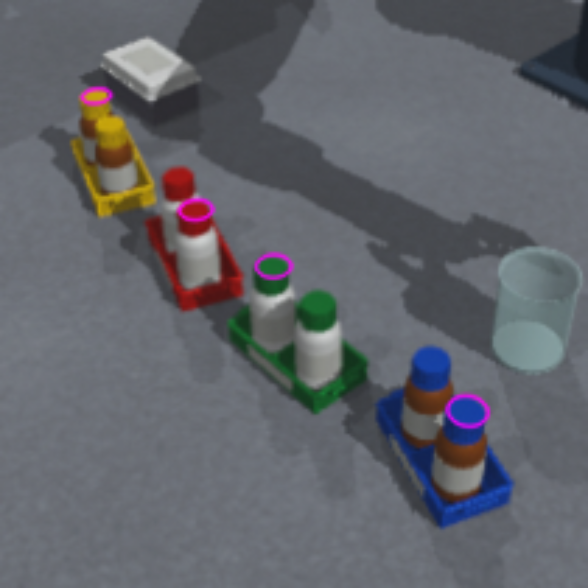

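View pics/end_top.png

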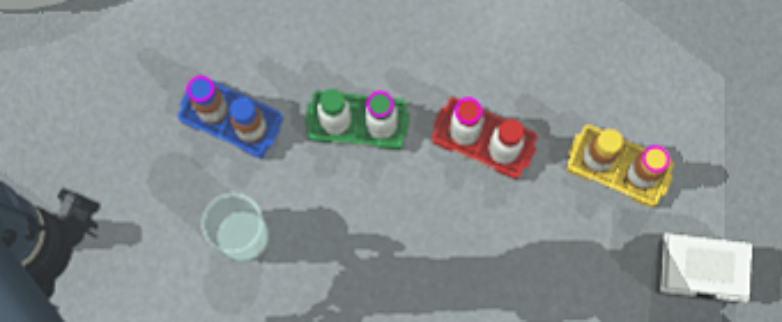

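All four bottles stand upright in their wells. In both views the cap tops coincide with the outlines drawn at 92 mm, which is the height of a fully seated bottle. The beaker and tip box are where they were. Handing in.

```bash
python3 -c "
from plant import ctrl,status
print(ctrl.close_job()); print(status.observe()['clock'])"
```

```text
the job is handed in; nothing more can be done
None
the job is handed in; nothing more can be done
```

I stood the red, yellow, green and blue bottles in the empty wells of their own-colour carriers, let each go, and handed the job in at about 36 s of the 96 s. Handing in reports no verdict.

- **Seating:** each bottle met the floor of its well at the height I expected, with 5–6 N of contact force.
- **Final pictures:** both views show all four upright, with the cap tops on the outlines drawn for fully seated bottles.
- **Bystanders:** the beaker and tip box still sit within a few pixels of where they started. I never handled the purple look-alike.
- **Arm:** the gripper is open, clear of everything, and the force reading is about zero.
- **Disagreements:**
  - Early on, the colour fit failed for the green carrier in both views and for the yellow one in the scene view. I mended this before moving.
  - The green carrier's top-view fit stayed the roughest. It agreed with the scene view to about 3 mm, and the bottle fitted.
  - The networks sometimes gave a wrong object as their best answer in the top view, so I took positions from my own fits.

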